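# Set out the washstand tray and slide it home

## Robot

A 6-joint arm with a two-finger parallel gripper is mounted at the origin on the work surface. World frame = base frame: x ahead of the robot, y to its left, z up, the work surface at z = 0. Lengths are in mm, angles in rad, forces in N, time in s.
With the tool pointing down it reaches from about 350 to 975 mm from the base axis. Payload 7.1 kg.
Tool frame: the origin (TCP) lies at the very end of the fingers, on their centre line; the grasp point (between the pads) lies 19 mm behind it (ctrl.pinch_z is the distance from the TCP to the grasp point, in mm); z points along the fingers, y is the direction in which the jaws open and shut (so a half turn about z gives the same grasp; the last joint's range is limited). The gripper opens to 88 mm and grips with 3 to 60 N. Pads are 20 mm wide; open, the fingers measure 115 mm over their backs; the gripper's body (75 mm by 178 mm) begins 61 mm behind the grasp point.
Start: joints at [1.226, 0.423, 1.63, -0, 1.089, -0.019], TCP at [200.01, 592.116, 222.675] pointing down, gripper open.
Joint ranges: [-3, 3], [-0.9, 2.11], [0.09, 2.58], [-1.31, 4.45], [0.11, 2.69], [-2.54, 2.54]. Speed limits (rad/s): [2.39, 2.39, 3.01, 3.14, 3.14, 3.14].

## Interface

Orientations are given as a rotation vector (axis times angle).
In Python, from workcell import ctrl gives the robot as it stands.
- The arm moves only by the shell command python3 -m inch 'ROWS' [OPENING]. ROWS is JSON, a list of rows, each an object with "xyz": the shift along the tool's x, y, z in cm, a list of three; "spin": the turn about the tool's z in degrees. A call has 1 to 20 rows; each row is the pose to reach, as a shift and turn from the pose measured when the call began, along the tool's axes at that moment; what a row does not reach only later rows make up. A row lasts 1/10 s, in which the tool goes at most 50 mm and 8.59 degrees, less where a joint would pass 70% of its speed; a pose out of reach is approached as far as the arm can. A call with a gripper value outside its range is refused whole. OPENING is the closure, from 0 (fully open) to 1 (shut), set as the call begins (- or left out, the last holds). The fingers move at their own pace and stop on an object; the grip force is fixed at half the most. Time passes only in rows, so rows that repeat a pose let the fingers close. It gives the time, the measured TCP pose, the force and the opening at its end, in the units of the state.
- ctrl.get_obs(): the state, without advancing time (a new reading comes with each control period).
- ctrl.get_image(name): name is "side" or "top"; returns the picture (420x560x3 uint8, red, green, blue); there is no depth.
- ctrl.camera_info(name): a dict with "camera_matrix" (3x3 intrinsics, pixels), "R" (3x3) and "t" (3): a world point X has camera coordinates R X + t. Camera axes: x right, y down, z forward; pixel columns grow to the right and rows downward; lengths in mm; the calibration is good to about 2 mm. A picture is of the moment at which its call begins. camera_info takes no time and is no camera call.
- ctrl.close_job(): hands the job in, once; it reports no verdict.
The state is a dict: "t": time; "qpos": joint angles; "qvel": joint speeds; "joint_torque": joint torques, N m; "ee_pos": TCP position; "orientation": TCP orientation; "ft_force": force on the tool from outside, world axes, zero at the start; "moment": the same for the moment, N m; "width": finger opening in mm.
Only numpy, scipy, OpenCV 4.12 (cv2) and the standard library are available. Lean on these libraries where they do the work, as an engineer would, in place of code of your own. Each camera call takes 0.05 s, during which the arm holds its last target. There are 200 camera calls.

## Task

First take the clutter that lies on the sliding steel tray (one to three of: nail clipper, round tin, nail brush) and put it in the white plastic basket. Then lay the round and the oblong stone pad flat on the tray side by side, and stand the tumbler upright and centred on the round pad and the soap dish centred on the oblong pad with its long side along the pad's. Last, push the loaded tray to the left along its rails until the catch clicks and it stays fully home, with everything still in its place, and leave all the other toiletries on the counter where they are.

Things in the scene. Friction and masses are not known exactly. Their poses are not given: they have to be found in the camera images.
- tray (a joint): travel of the sliding tray on its two rails, m: starts at 0 to 0.02 and grows as it moves to the robot's left, end stop at 0.150. Running friction about 0.7 N. From 0.134 a spring ball under the tray meets a ridge and resists with up to about 7 N; past 0.144 it snaps the tray to the stop and holds it there. Short of 0.144 it is not engaged.
- tray_mid (a point): centre of the tray's flat steel floor, upper face, 45 mm above the counter. Axes: y along the rails to the home (left) end, x across them away from the robot, z up. Floor 340 (y) x 150 mm (x); lip 12 mm high, 3 mm thick on both long sides and the home end; upright end plate at the other end. Rails and end blocks stay below 37 mm. The rack is fixed, turned by up to 0.08 rad.
- tray_plate (a point): middle of the outer face of the upright plate at the tray's right-hand (-y) end, the face to push on (along +y), 21 mm above the tray's floor. The plate rises 36 mm above the floor, is 150 mm wide along x and 4 mm thick, with a rolled rim of 9 mm diameter along its top (centre 35.5 mm above the floor). Axes as tray_mid.
- basket: white plastic open basket, fixed to the counter, 260 mm (its x) x 140 mm (its y) x 50 mm high outside, walls and floor 3 mm. Origin under its centre on the counter; z up; x points away from the robot, turned by up to 0.08 rad.
- round_pad: round flat pad of grey absorbent stone, 68 mm diameter, 12 mm thick, 70 g. Origin at the centre of its underside, z up. Starts on the counter in front of the rack.
- oblong_pad: oblong flat pad of grey absorbent stone, 100 mm (its x) x 66 mm (its y) x 12 mm thick, 120 g. Origin at the centre of its underside, z up. Starts on the counter in front of the rack with x pointing away from the robot within 0.3 rad.
- tumbler: white ceramic tooth tumbler, a plain straight cylinder open at the top, 56 mm outside diameter, 80 mm high, wall 4 mm, bottom 12 mm, about 200 g. Origin at the centre of its underside, z up. Starts upright on the counter in front of the rack.
- soap_dish: empty white ceramic soap dish, open-topped oblong box 86 mm (its x) x 54 mm (its y) x 24 mm high, walls and floor 5 mm, about 160 g. Origin at the centre of its underside, z up. Starts on the counter in front of the rack with x pointing away from the robot within 0.3 rad.
- nail_clipper: steel nail clipper lying flat, 60 mm long (its x) x 13 mm wide (its y) x 14 mm high, 40 g. Origin at the centre of its underside, z up. If present it starts on the tray's floor with x across the rails within 0.3 rad.
- tin: small closed aluminium tin, a disc 54 mm diameter x 23 mm high, 60 g. Origin at the centre of its underside, z up. If present it starts on the tray's floor.
- nail_brush: wooden nail brush lying bristles down, 80 mm long (its x) x 34 mm wide (its y) x 26 mm high, 50 g; rigid all through. Origin at the centre of its underside, z up. If present it starts on the tray's floor with x across the rails within 0.3 rad.
- soap_pump: bystander: blue soap pump bottle, 62 mm diameter, 151 mm high with its push head, on the counter at the robot's right. Origin at the centre of its underside.
- foam_can: bystander: aluminium shaving foam can, 50 mm diameter, 135 mm high, at the robot's right. Origin at the centre of its underside.
- cream_jar: bystander: low jar, 60 mm diameter, 42 mm high, behind the rack. Origin at the centre of its underside.
- shaving_brush: bystander: shaving brush standing upright, 38 mm diameter, 100 mm high, behind the rack. Origin at the centre of its underside.
- comb: bystander: flat black comb 150 x 30 x 5 mm lying behind the rack. Origin at the centre of its underside.
- razor: bystander: steel safety razor about 105 mm long, lying on the counter at the robot's right front, near the robot. Origin under the handle's middle.
Mind the look-alikes: they are no part of the job. What is meant by the soap_dish is not pink or purple, and is the larger of those in its own colour.

How it is judged:
By the outcome, as a careful person would: the job done as asked, in the order asked, and still so for the second after the job is handed in, with the robot touching nothing.
Of nail_clipper, tin, nail_brush only 1 to 3 are there at a start; the rules pass over those that are not, and their reading is None.
At some moment in a run one of soap_dish, oblong_pad may be knocked a few centimetres aside while the robot is not near it.
It also fails if it takes over 210 s, if anything falls off the work surface, if the arm or the gripper's body presses on something with over 40 N, if the wrist force passes 120 N, or if a joint passes its speed limit or range.

## Working session

There is one attempt and no reset: what is moved stays moved. The work goes in short steps, Python scripts to look and compute and a shell command to move; the robot and the scene stay as the last step left them, time stands still between calls to the robot, and variables do not carry over. Pictures are saved under pics/ and viewed, about 12 in all and at most 16, crops included, and the job is handed in when it is done.

```bash
mkdir -p pics; ls
python3 - <<'E'
from workcell import ctrl
import cv2
o=ctrl.get_obs();print({k:o[k] for k in('t','ee_pos','orientation','width','ft_force')})
for n in('top','side'):
    i=ctrl.get_image(n);cv2.imwrite(f'pics/{n}0.png',i[:,:,::-1]);print(ctrl.camera_info(n))
E
```

```text
pics
{'t': 0.0, 'ee_pos': array([199.81391513, 591.60430247, 221.90216062]), 'orientation': array([-5.09424831e-01, -3.09973120e+00,  2.38941044e-03]), 'width': 87.97219945793071, 'ft_force': array([ 0.03324573, -0.1330121 , -0.4896457 ])}
{'camera_matrix': array([[507.36368665,   0.        , 277.83316988],
       [  0.        , 507.36368665, 204.36028292],
       [  0.        ,   0.        ,   1.        ]]), 'R': array([[-0.01322499, -0.99978458,  0.01599649],
       [-0.98456641,  0.0102283 , -0.17471226],
       [ 0.174511  , -0.01806017, -0.98448958]]), 't': array([ -47.65695379,  537.76471793, 1326.57467248])}
{'camera_matrix': array([[476.78420218,   0.        , 287.20718892],
       [  0.        , 476.78420218, 215.02273473],
       [  0.        ,   0.        ,   1.        ]]), 'R': array([[-0.99061131, -0.13638603, -0.00938487],
       [-0.09890223,  0.76236348, -0.63954693],
       [ 0.09437995, -0.63261424, -0.76869477]]), 't': array([ 520.17890493,  130.74445302, 1195.30161625])}
```

View pics/top0.png

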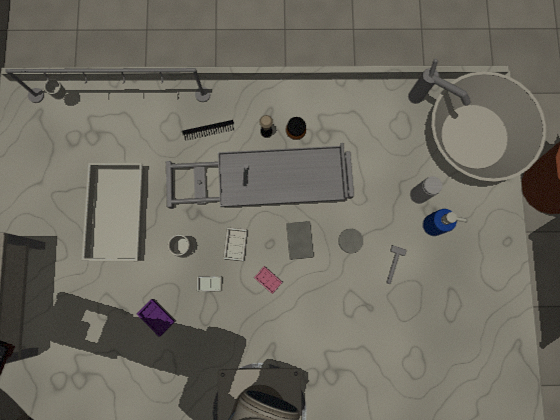

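View pics/side0.png

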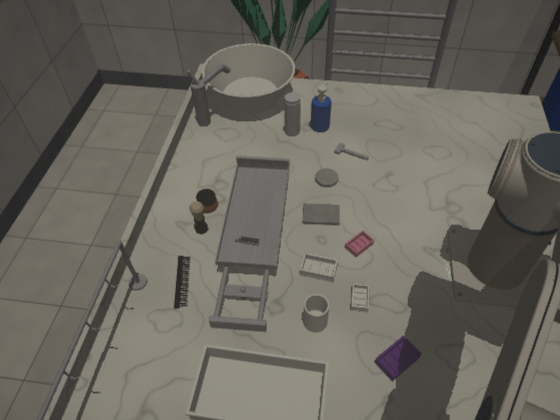

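The top view shows these candidates for the soap dish: white large (235,244), white small (209,284), pink (268,279) and purple (156,317). By the description it is the large white one at (235,244). The only clutter visible is the dark nail clipper at (247,176). The other things in top are the tumbler (180,245), oblong pad (300,240), round pad (350,240) and basket (115,212). Next is a close, brightened crop to check this.

```bash
cat > h.py <<'E'
from workcell import ctrl
import cv2, numpy as np
from scipy.spatial.transform import Rotation as Rn
def img(n,save=None,crop=None,s=1,g=1.0):
    i=ctrl.get_image(n)[:,:,::-1].copy()
    if save:
        c=i if crop is None else i[crop[1]:crop[3],crop[0]:crop[2]]
        c=cv2.convertScaleAbs(cv2.resize(c,None,fx=s,fy=s,interpolation=cv2.INTER_CUBIC),alpha=g)
        cv2.imwrite('pics/'+save,c)
    return i
def ray(n,px,z):
    c=ctrl.camera_info(n);R,t=c['R'],c['t'];o=-R.T@t
    d=R.T@np.linalg.inv(c['camera_matrix'])@np.array([px[0],px[1],1.])
    return (o+d*(z-o[2])/d[2])[:2]
def proj(n,X):
    c=ctrl.camera_info(n);p=c['camera_matrix']@(c['R']@np.array(X,float)+c['t']);return p[:2]/p[2]
def to(x,y,z,yaw=None):
    """shift (cm, tool axes) and spin (deg) to put the TCP at x,y,z with jaw axis at yaw (rad, world)"""
    o=ctrl.get_obs();M=Rn.from_rotvec(o['orientation']).as_matrix()
    d=M.T@(np.array([x,y,z])-o['ee_pos'])/10
    ja=np.arctan2(M[1,1],M[0,1]); s=None
    if yaw is not None:
        s=-np.degrees((yaw-ja+np.pi/2)%np.pi-np.pi/2)
    print('shift',d.round(2),'spin',None if s is None else round(s,1),'jaw',round(ja,3),'q6',round(o['qpos'][5],2))
E
python3 - <<'E'
from h import *
i=cv2.imread('pics/top0.png');c=i[130:300,160:370];cv2.imwrite('pics/c1.png',cv2.convertScaleAbs(cv2.resize(c,None,fx=3.5,fy=3.5,interpolation=cv2.INTER_CUBIC),alpha=1.4))
to(0,0,0,0)
E
```

```text
shift [-1.000e-02 -6.242e+01  2.228e+01] spin 71.3 jaw 1.245 q6 -0.02
```

View pics/c1.png

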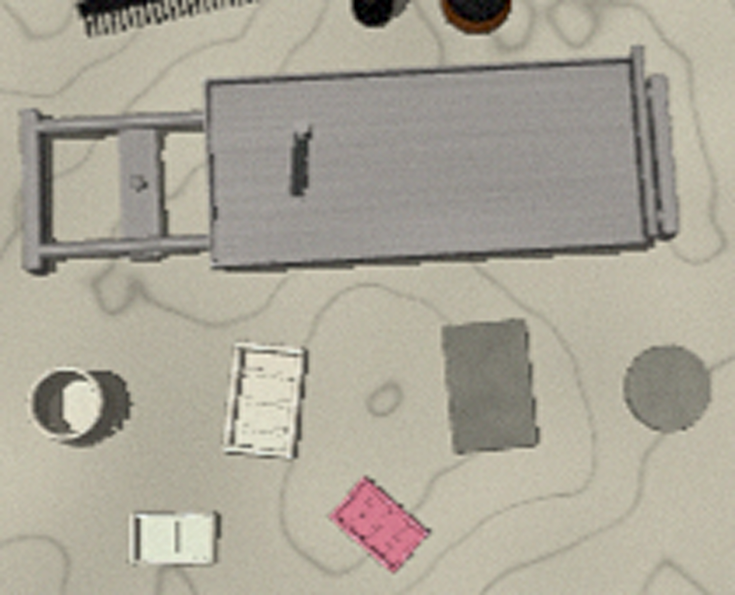

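The crop confirms the choice: white dish at crop (265,400), oblong pad (490,385), round pad (667,388), tumbler (68,403) and clipper (301,162). Nothing else lies on the tray. Now I measure positions.

```bash
cat >> h.py <<'E'
def blob(i,n,win,f,z,show=True):
    """min-area rect of the biggest blob of mask f in window, cast on plane z"""
    x0,y0,x1,y1=win
    m=f(cv2.GaussianBlur(i,(3,3),0)[y0:y1,x0:x1].astype(int)).astype(np.uint8)
    k=cv2.findContours(m,cv2.RETR_EXTERNAL,cv2.CHAIN_APPROX_NONE)[0]
    c=max(k,key=cv2.contourArea)[:,0]+[x0,y0]
    P=np.array([ray(n,p,z) for p in c],np.float32)
    (cx,cy),(w,h),a=cv2.minAreaRect(P)
    if w<h: w,h,a=h,w,a-90
    a=(a+90)%180-90
    print(n,'c',np.round([cx,cy],1),'size',round(w,1),round(h,1),'long axis deg',round(a,1)); return cx,cy,a
E
python3 - <<'E'
from h import *
T=cv2.imread('pics/top0.png')
print('bg',T[260,320],'dish',T[245,235],'pad',T[240,300],'rp',T[240,350],'tray',T[175,300],'clip',T[177,246],'tum',T[245,171])
dark=lambda i:i.mean(2)<105
blob(T,'top',(280,215,320,268),dark,12)
blob(T,'top',(332,222,370,260),dark,12)
blob(T,'top',(238,160,258,192),lambda i:i.mean(2)<75,55)
cy=lambda u,v,z:ray('top',(160+u/3.5,130+v/3.5),z).round(1)
print('dish rim',[cy(*p,24) for p in((237,343),(308,347),(295,458),(225,453))])
print('tumbler rim',[cy(*p,80) for p in((31,403),(104,403),(68,368),(68,440))])
print('tray lip',[cy(*p,57) for p in((207,82),(212,267))],'plate rim',[cy(*p,85) for p in((637,46),(650,250))])
print('basket',[ray('top',p,50).round(1) for p in((89,164),(142,164),(136,260),(83,260))])
B=lambda i:i.mean(2)
for n in('top',):
  pass
E
```

```text
bg [123 136 139] dish [107 119 121] pad [79 86 86] rp [86 95 95] tray [100 102 106] clip [42 43 40] tum [53 57 58]
top c [ 444.1 -113.7] size 101.6 69.7 long axis deg 4.9
top c [ 439.3 -252. ] size 66.6 66.3 long axis deg -1.9
top c [613.8  34. ] size 48.1 12.6 long axis deg -4.1
dish rim [array([477.3,  83.2]), array([473.5,  27.9]), array([387.4,  38.2]), array([391.9,  92.1])]
tumbler rim [array([426.8, 231.1]), array([426.2, 177.1]), array([452.6, 204.3]), array([399. , 203.2])]
tray lip [array([678.6, 104.7]), array([531.9,  99.9])] plate rim [array([ 696.5, -228.6]), array([ 536.6, -232.8])]
basket [array([653.8, 459.4]), array([652.5, 315.5]), array([391.4, 322.6]), array([393.1, 461.7])]
```

Run:
```python
from h import *
cy=lambda u,v,z:ray('top',(160+u/3.5,130+v/3.5),z).round(1)
print('front lip',cy(212,267,57),cy(643,245,57),'back lip',cy(208,80,57),cy(630,62,57))
S=cv2.imread('pics/side0.png')
blob(S,'side',(230,230,266,250),lambda i:i.mean(2)<75,52)
to(614,34,130,1.52)
```

```text
front lip [531.9  99.9] [ 545.6 -231.9] back lip [680.2 104. ] [ 691.9 -226.9]
side c [618.2  34.3] size 45.7 15.6 long axis deg -2.6
shift [-57.09 -39.57   9.25] spin -15.8 jaw 1.245 q6 -0.02
```

```bash
python3 -m inch '[{"xyz":[-57.1,-39.6,9.2],"spin":-16},{"xyz":[-57.1,-39.6,9.2],"spin":-16},{"xyz":[-57.1,-39.6,9.2],"spin":-16},{"xyz":[-57.1,-39.6,9.2],"spin":-16},{"xyz":[-57.1,-39.6,9.2],"spin":-16},{"xyz":[-57.1,-39.6,9.2],"spin":-16},{"xyz":[-57.1,-39.6,9.2],"spin":-16},{"xyz":[-57.1,-39.6,9.2],"spin":-16},{"xyz":[-57.1,-39.6,9.2],"spin":-16},{"xyz":[-57.1,-39.6,9.2],"spin":-16},{"xyz":[-57.1,-39.6,9.2],"spin":-16},{"xyz":[-57.1,-39.6,9.2],"spin":-16},{"xyz":[-57.1,-39.6,9.2],"spin":-16},{"xyz":[-57.1,-39.6,9.2],"spin":-16},{"xyz":[-57.1,-39.6,9.2],"spin":-16},{"xyz":[-57.1,-39.6,9.2],"spin":-16},{"xyz":[-57.1,-39.6,9.2],"spin":-16},{"xyz":[-57.1,-39.6,9.2],"spin":-16}]' 0.4
python3 -c "
from h import *
to(614,34,50,1.52)"
```

```text
t: 1.9
ee_pos: [613.1, 34.9, 130.6]
orientation: [-0.07, -3.14, 0.002]
ft_force: [0.2, -0.0, 1.0]
width: 52.9
shift [-0.1  -0.08  8.06] spin 0.3 jaw 1.526 q6 -1.49
```

```bash
python3 -m inch '[{"xyz":[-0.1,-0.1,4]},{"xyz":[-0.1,-0.1,6]},{"xyz":[-0.1,-0.1,7.5]},{"xyz":[-0.1,-0.1,8.1]},{"xyz":[-0.1,-0.1,8.1]}]'
python3 -m inch '[{"xyz":[0,0,0]},{"xyz":[0,0,0]},{"xyz":[0,0,0]},{"xyz":[0,0,0]},{"xyz":[0,0,0]},{"xyz":[0,0,0]},{"xyz":[0,0,0]},{"xyz":[0,0,0]},{"xyz":[0,0,-2]},{"xyz":[0,0,-5]},{"xyz":[0,0,-9]},{"xyz":[0,0,-9]}]' 1
python3 -c "
from h import *
to(522,390,140,1.55)"
```

```text
shift [10.7  35.06 -0.97] spin -1.4 jaw 1.526 q6 -1.49$[0]: bad value
$[0]: bad value
```

```bash
python3 -m inch '[{"xyz":[-0.1,-0.1,4],"spin":0},{"xyz":[-0.1,-0.1,6],"spin":0},{"xyz":[-0.1,-0.1,7.5],"spin":0},{"xyz":[-0.1,-0.1,8.1],"spin":0},{"xyz":[-0.1,-0.1,8.1],"spin":0}]' 0.4
python3 -m inch '[{"xyz":[0,0,0],"spin":0},{"xyz":[0,0,0],"spin":0},{"xyz":[0,0,0],"spin":0},{"xyz":[0,0,0],"spin":0},{"xyz":[0,0,0],"spin":0},{"xyz":[0,0,0],"spin":0},{"xyz":[0,0,0],"spin":0},{"xyz":[0,0,0],"spin":0},{"xyz":[0,0,-2],"spin":0},{"xyz":[0,0,-5],"spin":0},{"xyz":[0,0,-9],"spin":0},{"xyz":[0,0,-9],"spin":0}]' 1
python3 -c "
from h import *
to(522,390,140,1.55)"
```

```text
t: 2.4
ee_pos: [613.7, 34.3, 49.3]
orientation: [-0.069, -3.139, 0.002]
ft_force: [-0.1, 0.0, 0.3]
width: 52.3
t: 3.6
ee_pos: [617.1, 34.6, 144.2]
orientation: [0.069, 3.134, -0.001]
ft_force: [0.6, 0.3, -0.8]
width: 12.6
shift [11.07 35.09  0.32] spin -1.3 jaw 1.527 q6 -1.49
```

```bash
python3 -m inch '[{"xyz":[11,35,0],"spin":0},{"xyz":[11,35,0],"spin":0},{"xyz":[11,35,0],"spin":0},{"xyz":[11,35,0],"spin":0},{"xyz":[11,35,0],"spin":0},{"xyz":[11,35,0],"spin":0},{"xyz":[11,35,0],"spin":0},{"xyz":[11,35,0],"spin":0},{"xyz":[11,35,0],"spin":0},{"xyz":[11,35,4],"spin":0},{"xyz":[11,35,8],"spin":0},{"xyz":[11,35,11],"spin":0},{"xyz":[11,35,12.7],"spin":0},{"xyz":[11,35,12.7],"spin":0}]' 1
python3 -m inch '[{"xyz":[0,0,0],"spin":0},{"xyz":[0,0,0],"spin":0},{"xyz":[0,0,0],"spin":0},{"xyz":[0,0,0],"spin":0},{"xyz":[0,0,-3],"spin":0},{"xyz":[0,0,-7],"spin":0},{"xyz":[0,0,-12],"spin":0},{"xyz":[0,0,-12],"spin":0}]' 0.5
python3 - <<'E'
from h import *
img('top','top1.png',(60,130,370,300),2.5,1.4)
to(444,-114,60,np.pi/2+np.radians(4.9))
E
```

```text
t: 5.0
ee_pos: [522.4, 386.5, 13.6]
orientation: [0.071, 3.138, -0.006]
ft_force: [-0.7, -0.5, -0.6]
width: 12.7
t: 5.8
ee_pos: [525.9, 389.9, 141.4]
orientation: [0.071, 3.128, 0.006]
ft_force: [-0.1, 1.0, 1.1]
width: 44.1
shift [  5.83 -50.6    7.7 ] spin -7.5 jaw 1.526 q6 -0.9
```

View pics/top1.png

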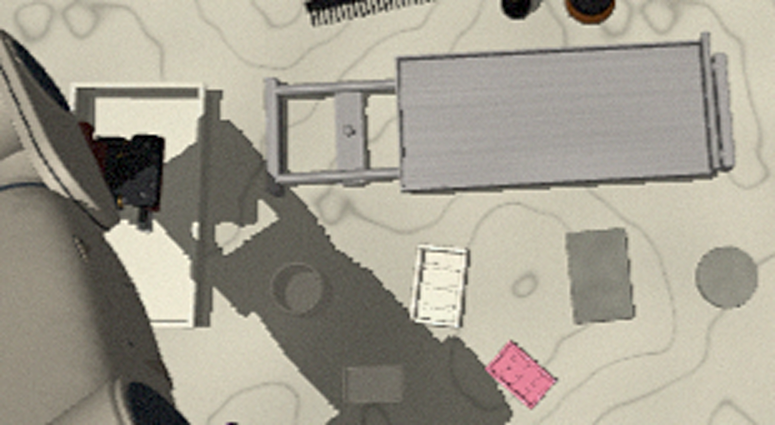

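Tray is clear of clutter at crop (550,120); the pads, dish and tumbler are unmoved. Next the oblong pad.

```bash
python3 -m inch '[{"xyz":[5.8,-50.6,3],"spin":-7.5},{"xyz":[5.8,-50.6,3],"spin":-7.5},{"xyz":[5.8,-50.6,3],"spin":-7.5},{"xyz":[5.8,-50.6,3],"spin":-7.5},{"xyz":[5.8,-50.6,3],"spin":-7.5},{"xyz":[5.8,-50.6,3],"spin":-7.5},{"xyz":[5.8,-50.6,3],"spin":-7.5},{"xyz":[5.8,-50.6,3],"spin":-7.5},{"xyz":[5.8,-50.6,3],"spin":-7.5},{"xyz":[5.8,-50.6,3],"spin":-7.5},{"xyz":[5.8,-50.6,3],"spin":-7.5},{"xyz":[5.8,-50.6,6],"spin":-7.5},{"xyz":[5.8,-50.6,8],"spin":-7.5},{"xyz":[5.8,-50.6,8],"spin":-7.5}]' 0
python3 -c "
from h import *
i=img('side')
blob(i,'side',(290,195,350,232),lambda i:i.mean(2)<105,12)
to(444,-113,3.5,1.656)"
```

```text
t: 7.25
ee_pos: [442.1, -113.1, 54.7]
orientation: [-0.134, 3.134, 0.004]
ft_force: [-0.0, -1.0, 0.3]
width: 87.9
side c [ 446.6 -112.7] size 160.0 128.1 long axis deg 7.4
shift [-0.07  0.    5.24] spin 0.0 jaw 1.657 q6 -1.94
```

```bash
python3 -m inch '[{"xyz":[-0.1,0,3],"spin":0},{"xyz":[-0.1,0,4.5],"spin":0},{"xyz":[-0.1,0,5.2],"spin":0},{"xyz":[-0.1,0,5.2],"spin":0},{"xyz":[-0.1,0,5.2],"spin":0}]' 0
python3 -m inch '[{"xyz":[0,0,0],"spin":0},{"xyz":[0,0,0],"spin":0},{"xyz":[0,0,0],"spin":0},{"xyz":[0,0,0],"spin":0},{"xyz":[0,0,0],"spin":0},{"xyz":[0,0,0],"spin":0},{"xyz":[0,0,-2],"spin":0},{"xyz":[0,0,-5],"spin":0},{"xyz":[0,0,-9],"spin":0},{"xyz":[0,0,-11],"spin":0},{"xyz":[0,0,-11],"spin":0}]' 1
python3 -c "
from h import *
i=img('top','t2.png',(160,130,370,300),3.5,1.4)
to(611,-26,100,1.607)"
```

```text
t: 7.8
ee_pos: [444.9, -113.0, 4.7]
orientation: [-0.135, 3.132, 0.002]
ft_force: [-1.2, -0.1, 0.2]
width: 88.1
t: 8.9
ee_pos: [445.8, -113.6, 117.1]
orientation: [-0.135, 3.127, -0.0]
ft_force: [0.1, 0.3, -0.9]
width: 65.7
shift [-17.3    7.27   1.71] spin 2.9 jaw 1.657 q6 -1.94
```

View pics/t2.png

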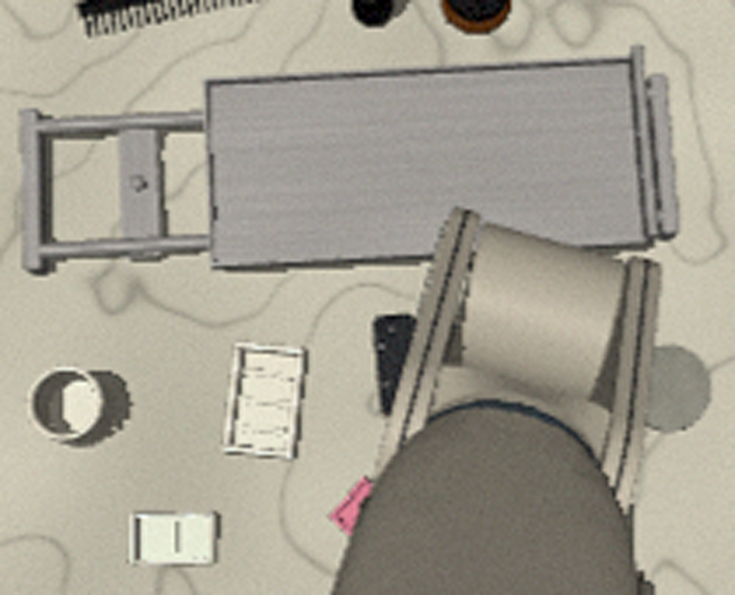

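Pad held at 65.7 mm and hidden under the arm; tray and the rest unchanged. Place it.

```bash
python3 -m inch '[{"xyz":[-17.3,7.3,0],"spin":2.9},{"xyz":[-17.3,7.3,0],"spin":2.9},{"xyz":[-17.3,7.3,0],"spin":2.9},{"xyz":[-17.3,7.3,0],"spin":2.9},{"xyz":[-17.3,7.3,2],"spin":2.9},{"xyz":[-17.3,7.3,4],"spin":2.9},{"xyz":[-17.3,7.3,5.5],"spin":2.9},{"xyz":[-17.3,7.3,5.5],"spin":2.9}]' 1
python3 -c "
from h import *
to(611,-26,50.5,1.607)"
```

```text
t: 9.75
ee_pos: [608.5, -25.5, 58.2]
orientation: [-0.056, 3.138, 0.002]
ft_force: [0.3, 0.3, -0.2]
width: 65.3
shift [-0.24 -0.06  0.77] spin -0.0 jaw 1.606 q6 -1.67
```

```bash
python3 -m inch '[{"xyz":[-0.2,0,0.4],"spin":0},{"xyz":[-0.2,0,0.8],"spin":0},{"xyz":[-0.2,0,0.8],"spin":0},{"xyz":[-0.2,0,0.8],"spin":0}]' 1
python3 -m inch '[{"xyz":[0,0,0],"spin":0},{"xyz":[0,0,0],"spin":0},{"xyz":[0,0,0],"spin":0},{"xyz":[0,0,0],"spin":0},{"xyz":[0,0,-2],"spin":0},{"xyz":[0,0,-5],"spin":0},{"xyz":[0,0,-8],"spin":0},{"xyz":[0,0,-8],"spin":0}]' 0.12
python3 -c "
from h import *
to(439.5,-252,60,1.57)"
```

```text
t: 10.15
ee_pos: [610.9, -25.6, 50.7]
orientation: [-0.056, 3.137, 0.002]
ft_force: [-0.7, 0.4, -0.7]
width: 65.8
t: 10.95
ee_pos: [613.4, -25.8, 134.8]
orientation: [-0.055, 3.13, 0.001]
ft_force: [-0.3, -0.5, 0.2]
width: 77.3
shift [ 18.26 -21.99   7.27] spin 2.1 jaw 1.606 q6 -1.67
```

Now the round pad (its measured centre is 439.5,-252).

```bash
python3 -m inch '[{"xyz":[18.3,-22,0],"spin":2},{"xyz":[18.3,-22,0],"spin":2},{"xyz":[18.3,-22,0],"spin":2},{"xyz":[18.3,-22,0],"spin":2},{"xyz":[18.3,-22,0],"spin":2},{"xyz":[18.3,-22,0],"spin":2},{"xyz":[18.3,-22,0],"spin":2},{"xyz":[18.3,-22,4],"spin":2},{"xyz":[18.3,-22,7.3],"spin":2},{"xyz":[18.3,-22,9],"spin":2},{"xyz":[18.3,-22,9],"spin":2}]' 0
python3 -c "
from h import *
i=img('top','t3.png',(160,130,370,300),3.5,1.4)
to(439.5,-252,4,1.57)"
```

```text
t: 12.05
ee_pos: [437.8, -250.5, 40.1]
orientation: [-0.002, 3.135, 0.006]
ft_force: [-0.7, -0.3, 0.4]
width: 87.9
shift [-0.05 -0.1   3.75] spin 0.1 jaw 1.572 q6 -2.13
```

View pics/t3.png

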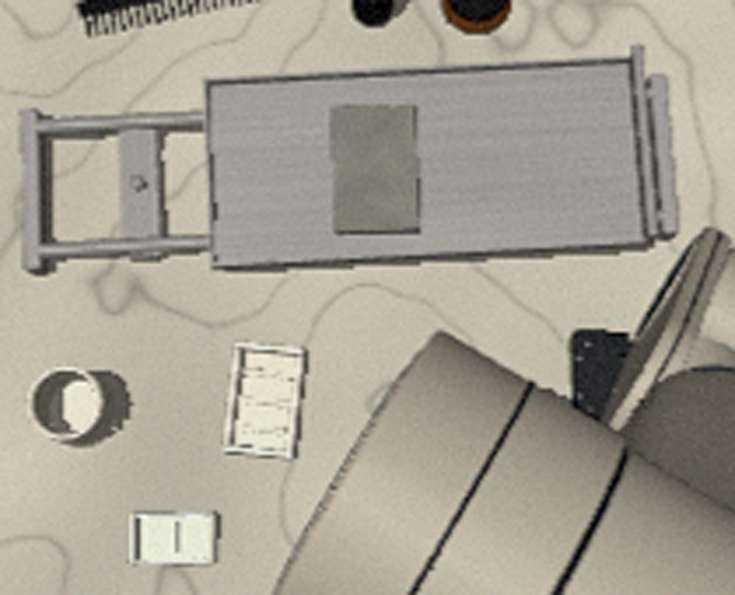

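The oblong pad lies flat on the tray (crop 331–419, 105–233), centred between the lips.

```bash
python3 -m inch '[{"xyz":[0,-0.1,2],"spin":0},{"xyz":[0,-0.1,3.3],"spin":0},{"xyz":[0,-0.1,3.7],"spin":0},{"xyz":[0,-0.1,3.7],"spin":0},{"xyz":[0,-0.1,3.7],"spin":0}]' 0
python3 -m inch '[{"xyz":[0,0,0],"spin":0},{"xyz":[0,0,0],"spin":0},{"xyz":[0,0,0],"spin":0},{"xyz":[0,0,0],"spin":0},{"xyz":[0,0,0],"spin":0},{"xyz":[0,0,0],"spin":0},{"xyz":[0,0,-2],"spin":0},{"xyz":[0,0,-5],"spin":0},{"xyz":[0,0,-9],"spin":0},{"xyz":[0,0,-11],"spin":0},{"xyz":[0,0,-11],"spin":0}]' 1
python3 -c "
from h import *
cy=lambda u,v,z:ray('top',(160+u/3.5,130+v/3.5),z).round(1)
print([cy(*p,57) for p in((331,106),(417,105),(419,233),(335,234))])
to(614,-116,100,1.607)"
```

```text
t: 12.6
ee_pos: [439.4, -252.1, 5.1]
orientation: [-0.002, 3.133, 0.003]
ft_force: [0.6, -0.3, 0.8]
width: 87.9
t: 13.7
ee_pos: [440.0, -253.3, 117.7]
orientation: [-0.002, 3.128, -0.001]
ft_force: [-0.6, -0.0, -1.1]
width: 66.3
[array([658.4,   8.1]), array([658.6, -59. ]), array([556.8, -59.2]), array([556.7,   5.5])]
shift [-17.39  13.71   2.  ] spin -2.0 jaw 1.572 q6 -2.13
```

```bash
python3 -m inch '[{"xyz":[-17.4,13.7,0],"spin":-2},{"xyz":[-17.4,13.7,0],"spin":-2},{"xyz":[-17.4,13.7,0],"spin":-2},{"xyz":[-17.4,13.7,0],"spin":-2},{"xyz":[-17.4,13.7,0],"spin":-2},{"xyz":[-17.4,13.7,2],"spin":-2},{"xyz":[-17.4,13.7,4],"spin":-2},{"xyz":[-17.4,13.7,5.5],"spin":-2},{"xyz":[-17.4,13.7,5.5],"spin":-2},{"xyz":[-17.4,13.7,5.5],"spin":-2}]' 1
python3 -c "
from h import *
to(613,-116,50.5,1.607)"
```

```text
t: 14.7
ee_pos: [614.0, -116.3, 64.3]
orientation: [-0.056, 3.129, -0.001]
ft_force: [-0.2, -0.6, -0.2]
width: 66.7
shift [0.12 0.03 1.38] spin -0.0 jaw 1.606 q6 -1.82
```

```bash
python3 -m inch '[{"xyz":[0.1,0,0.7],"spin":0},{"xyz":[0.1,0,1.2],"spin":0},{"xyz":[0.1,0,1.4],"spin":0},{"xyz":[0.1,0,1.4],"spin":0},{"xyz":[0.1,0,1.4],"spin":0}]' 1
python3 -m inch '[{"xyz":[0,0,0],"spin":0},{"xyz":[0,0,0],"spin":0},{"xyz":[0,0,0],"spin":0},{"xyz":[0,0,0],"spin":0},{"xyz":[0,0,-2],"spin":0},{"xyz":[0,0,-5],"spin":0},{"xyz":[0,0,-8],"spin":0},{"xyz":[0,0,-8],"spin":0}]' 0.12
python3 -c "
from h import *
to(430,60,130,1.64)"
```

```text
t: 15.2
ee_pos: [613.2, -116.4, 50.6]
orientation: [-0.056, 3.129, -0.001]
ft_force: [-1.7, -0.0, 3.5]
width: 67.0
t: 16.0
ee_pos: [614.9, -116.9, 134.7]
orientation: [-0.056, 3.122, -0.003]
ft_force: [0.6, 0.1, 0.8]
width: 77.5
shift [17.86 18.34  0.08] spin -1.9 jaw 1.606 q6 -1.82
```

```bash
python3 -m inch '[{"xyz":[15,-22,0],"spin":0},{"xyz":[15,-22,0],"spin":0},{"xyz":[15,-22,0],"spin":0},{"xyz":[15,-22,0],"spin":0},{"xyz":[15,-22,0],"spin":0},{"xyz":[15,-22,0],"spin":0},{"xyz":[15,-22,0],"spin":0}]' 0
python3 -c "
from h import *
i=img('top','t4.png',(160,130,370,300),3.5,1.4)
j=img('side','s4.png',(190,140,370,340),3,1.4)
"
```

```text
t: 16.7
ee_pos: [471.5, -343.6, 131.7]
orientation: [-0.05, 3.123, -0.003]
ft_force: [0.1, 0.4, 1.0]
width: 87.9
```

View pics/t4.png

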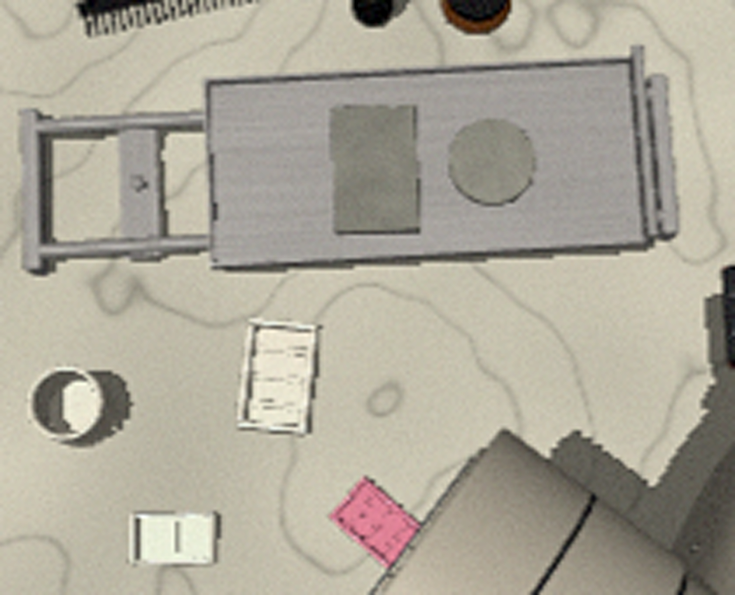

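View pics/s4.png

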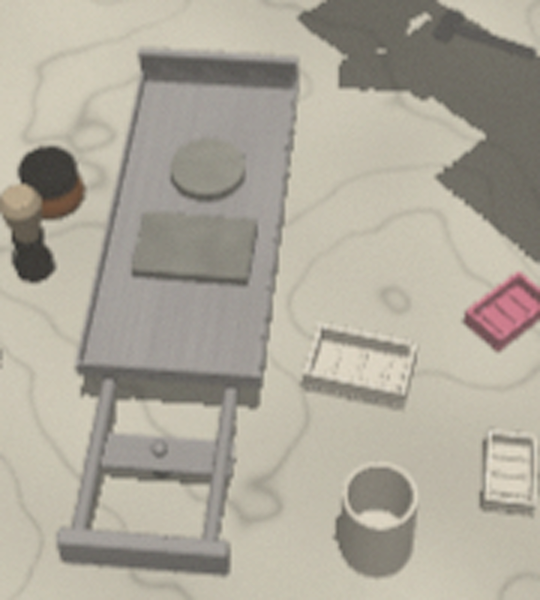

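The top view shows both pads on the tray: oblong crop (375,169), round (492,161). The soap dish was knocked to crop (279,377).

Run:
```python
from h import *
cy=lambda u,v,z:ray('top',(160+u/3.5,130+v/3.5),z).round(1)
print('round',[cy(*p,57) for p in((448,161),(536,161),(492,118),(492,204))])
d=np.array([cy(*p,24) for p in((251,319),(319,325),(306,434),(237,429))]);print(d.tolist(),d.mean(0))
v=(d[0]+d[1]-d[2]-d[3]);a=np.arctan2(v[1],v[0]);print(a)
cs=lambda u,v,z:ray('side',(190+u/3,140+v/3),z).round(1)
print('side round',[cs(*p,57) for p in((170,166),(245,166),(207,139),(207,191))])
ds=np.array([cs(*p,24) for p in((318,326),(417,345),(407,400),(304,377))]);print('side dish',ds.tolist(),ds.mean(0))
print('side obl',[cs(*p,57) for p in((142,214),(257,221),(249,276),(133,270))])
to(d.mean(0)[0],d.mean(0)[1],130,a+np.pi/2)
```

```text
round [array([613.5, -82.5]), array([ 612.9, -150.9]), array([ 647.6, -117.4]), array([ 579.1, -116. ])]
[[496.0, 72.4], [490.7, 19.3], [405.8, 29.7], [410.3, 83.0]] [450.7  51.1]
-0.12247882414026745
side round [array([ 649.6, -108.8]), array([ 582.9, -117.4]), array([ 622.4, -145.7]), array([611.5, -83.8])]
side dish [[498.9, 25.2], [414.5, 33.8], [418.2, 89.0], [503.9, 77.8]] [458.875  56.45 ]
side obl [array([663.1, -50.3]), array([562.5, -55.3]), array([560. ,   5.1]), array([658.1,  11.4])]
shift [ 0.85 39.31  0.11] spin 9.0 jaw 1.606 q6 -2.27
```

```bash
python3 -m inch '[{"xyz":[0.8,39.4,0],"spin":9},{"xyz":[0.8,39.4,0],"spin":9},{"xyz":[0.8,39.4,0],"spin":9},{"xyz":[0.8,39.4,0],"spin":9},{"xyz":[0.8,39.4,0],"spin":9},{"xyz":[0.8,39.4,0],"spin":9},{"xyz":[0.8,39.4,0],"spin":9},{"xyz":[0.8,39.4,0],"spin":9},{"xyz":[0.8,39.4,0],"spin":9},{"xyz":[0.8,39.4,4],"spin":9},{"xyz":[0.8,39.4,8],"spin":9},{"xyz":[0.8,39.4,8],"spin":9},{"xyz":[0.8,39.4,8],"spin":9}]' 0
python3 -c "
from h import *
to(452,52,6,1.448)"
```

```text
t: 18.1
ee_pos: [452.0, 52.4, 51.0]
orientation: [0.189, 3.119, -0.0]
ft_force: [0.5, 0.8, 0.4]
width: 88.0
shift [ 0.07 -0.04  4.5 ] spin 0.1 jaw 1.45 q6 -1.35
```

```bash
python3 -m inch '[{"xyz":[0,0,2],"spin":0},{"xyz":[0,0,3.5],"spin":0},{"xyz":[0,0,4.5],"spin":0},{"xyz":[0,0,4.5],"spin":0},{"xyz":[0,0,4.5],"spin":0}]' 0
python3 -m inch '[{"xyz":[0,0,0],"spin":0},{"xyz":[0,0,0],"spin":0},{"xyz":[0,0,0],"spin":0},{"xyz":[0,0,0],"spin":0},{"xyz":[0,0,0],"spin":0},{"xyz":[0,0,0],"spin":0},{"xyz":[0,0,0],"spin":0},{"xyz":[0,0,0],"spin":0},{"xyz":[0,0,-3],"spin":0},{"xyz":[0,0,-7],"spin":0},{"xyz":[0,0,-12],"spin":0},{"xyz":[0,0,-12],"spin":0},{"xyz":[0,0,-12],"spin":0}]' 1
python3 - <<'E'
from h import *
img('side','s5.png',(190,140,390,340),3,1.4)
to(608,-26,126,1.58)
E
```

```text
t: 18.6
ee_pos: [453.5, 52.3, 7.0]
orientation: [0.189, 3.118, 0.0]
ft_force: [0.1, -0.3, 0.5]
width: 88.1
t: 19.9
ee_pos: [451.8, 52.6, 127.6]
orientation: [0.189, 3.116, 0.001]
ft_force: [-0.7, -0.4, -2.3]
width: 53.9
shift [-16.55  -5.88   0.32] spin -7.5 jaw 1.45 q6 -1.36
```

View pics/s5.png

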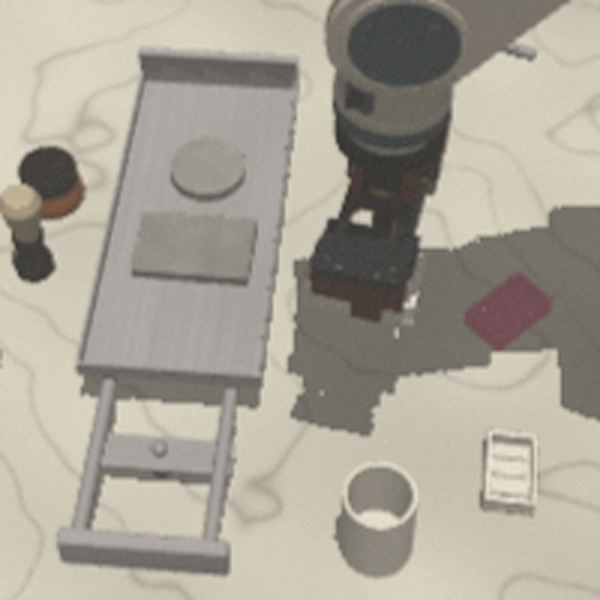

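Dish held at 53.9 mm; pads unchanged at side crop (208,165) and (195,247). Moving it over the oblong pad.

```bash
python3 -m inch '[{"xyz":[-16.6,-5.9,0],"spin":-8.9},{"xyz":[-16.6,-5.9,0],"spin":-8.9},{"xyz":[-16.6,-5.9,0],"spin":-8.9},{"xyz":[-16.6,-5.9,0],"spin":-8.9},{"xyz":[-16.6,-5.9,1],"spin":-8.9},{"xyz":[-16.6,-5.9,3],"spin":-8.9},{"xyz":[-16.6,-5.9,4.5],"spin":-8.9},{"xyz":[-16.6,-5.9,4.5],"spin":-8.9},{"xyz":[-16.6,-5.9,4.5],"spin":-8.9}]' 1
python3 -c "
from h import *
to(609,-26,65,1.606)"
```

```text
t: 20.85
ee_pos: [607.9, -25.8, 83.0]
orientation: [-0.054, 3.127, -0.002]
ft_force: [0.5, 0.5, -1.3]
width: 53.7
shift [-0.08 -0.02  1.8 ] spin -0.0 jaw 1.605 q6 -1.67
```

```bash
python3 -m inch '[{"xyz":[-0.1,0,0.8],"spin":0},{"xyz":[-0.1,0,1.5],"spin":0},{"xyz":[-0.1,0,1.8],"spin":0},{"xyz":[-0.1,0,1.8],"spin":0},{"xyz":[-0.1,0,1.8],"spin":0}]' 1
python3 -m inch '[{"xyz":[0,0,0],"spin":0},{"xyz":[0,0,0],"spin":0},{"xyz":[0,0,0],"spin":0},{"xyz":[0,0,0],"spin":0},{"xyz":[0,0,-2],"spin":0},{"xyz":[0,0,-5],"spin":0},{"xyz":[0,0,-8],"spin":0},{"xyz":[0,0,-8],"spin":0}]' 0.25
python3 -c "
from h import *
to(426,204,150,1.6)"
```

```text
t: 21.35
ee_pos: [609.3, -25.8, 65.2]
orientation: [-0.054, 3.127, -0.002]
ft_force: [-0.9, -0.4, -1.7]
width: 53.7
t: 22.15
ee_pos: [610.8, -25.9, 149.3]
orientation: [-0.054, 3.119, -0.003]
ft_force: [-0.5, 0.2, -0.6]
width: 66.1
shift [17.67 23.62 -0.5 ] spin 0.3 jaw 1.605 q6 -1.67
```

```bash
python3 -m inch '[{"xyz":[17.7,23.6,0],"spin":0},{"xyz":[17.7,23.6,0],"spin":0},{"xyz":[17.7,23.6,0],"spin":0},{"xyz":[17.7,23.6,0],"spin":0},{"xyz":[17.7,23.6,0],"spin":0},{"xyz":[17.7,23.6,0],"spin":0},{"xyz":[17.7,23.6,0],"spin":0},{"xyz":[17.7,23.6,0],"spin":0},{"xyz":[17.7,23.6,0],"spin":0}]' 0
python3 -c "
from h import *
i=img('top','t6.png',(160,130,370,300),3.5,1.4)
to(426,204,35,1.6)"
```

```text
t: 23.05
ee_pos: [426.4, 203.3, 144.8]
orientation: [-0.054, 3.119, -0.003]
ft_force: [0.3, -0.2, -0.3]
width: 87.9
shift [ 0.29  0.12 10.98] spin 0.2 jaw 1.604 q6 -1.17
```

View pics/t6.png

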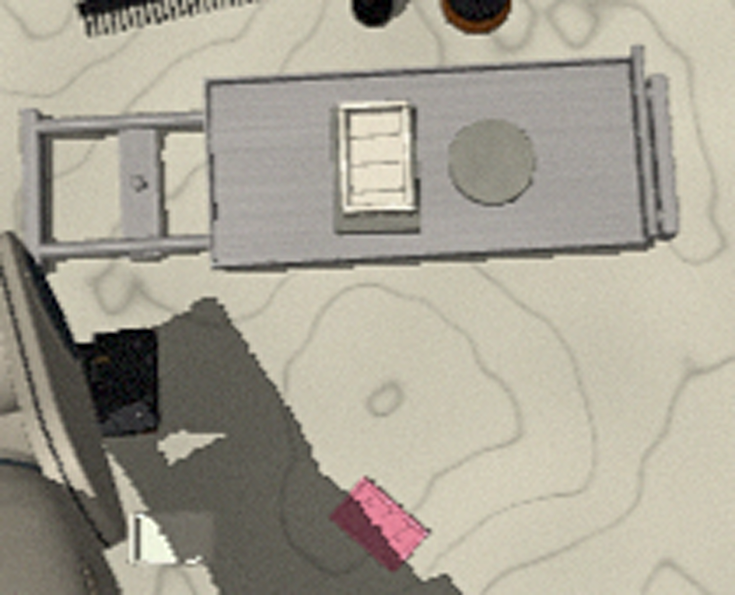

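```bash
python3 -c "
from h import *
cy=lambda u,v,z:ray('top',(160+u/3.5,130+v/3.5),z)
d=np.array([cy(*p,81) for p in((339,101),(412,101),(415,214),(341,213))]);print(d.round(1).tolist(),d.mean(0))
i=cv2.imread('pics/t6.png')
for col in (350,365,400): print([ (r,int(i[r,col].mean())) for r in list(range(94,112,2))+list(range(204,240,2))])
to(426,204,35,1.6)"
```

```text
[[655.8, 1.2], [655.3, -54.7], [566.9, -55.8], [568.2, 0.3]] [611.56287422 -27.26261529]
[(94, 161), (96, 159), (98, 158), (100, 175), (102, 197), (104, 228), (106, 232), (108, 149), (110, 70), (204, 158), (206, 203), (208, 235), (210, 211), (212, 151), (214, 95), (216, 75), (218, 100), (220, 119), (222, 132), (224, 131), (226, 129), (228, 129), (230, 97), (232, 66), (234, 111), (236, 169), (238, 170)]
[(94, 161), (96, 160), (98, 158), (100, 179), (102, 215), (104, 241), (106, 234), (108, 152), (110, 87), (204, 175), (206, 207), (208, 220), (210, 147), (212, 90), (214, 98), (216, 109), (218, 119), (220, 129), (222, 134), (224, 132), (226, 128), (228, 132), (230, 99), (232, 66), (234, 112), (236, 171), (238, 172)]
[(94, 164), (96, 161), (98, 150), (100, 171), (102, 221), (104, 185), (106, 102), (108, 77), (110, 104), (204, 214), (206, 237), (208, 223), (210, 131), (212, 71), (214, 94), (216, 119), (218, 133), (220, 133), (222, 126), (224, 128), (226, 125), (228, 118), (230, 92), (232, 74), (234, 121), (236, 176), (238, 177)]
shift [ 0.29  0.12 10.98] spin 0.2 jaw 1.604 q6 -1.17
```

```bash
python3 -c "
from h import *
cy=lambda u,v,z:ray('top',(160+u/3.5,130+v/3.5),z).round(1)
i=cv2.imread('pics/t4.png')
for col in (350,375,400): print([ (r,int(i[r,col].mean())) for r in list(range(98,114,2))+list(range(222,240,2))])
print('pad',cy(376,105,57),cy(376,230,57),'dish',cy(377,101,81),cy(377,210.5,81))
"
```

```text
[(98, 164), (100, 167), (102, 164), (104, 140), (106, 113), (108, 113), (110, 125), (112, 129), (222, 123), (224, 121), (226, 123), (228, 128), (230, 101), (232, 72), (234, 115), (236, 168), (238, 165)]
[(98, 163), (100, 161), (102, 157), (104, 145), (106, 130), (108, 124), (110, 124), (112, 127), (222, 129), (224, 130), (226, 129), (228, 127), (230, 93), (232, 61), (234, 109), (236, 169), (238, 171)]
[(98, 154), (100, 152), (102, 160), (104, 144), (106, 118), (108, 113), (110, 118), (112, 118), (222, 125), (224, 128), (226, 124), (228, 115), (230, 87), (232, 70), (234, 119), (236, 175), (238, 171)]
pad [658.9 -27. ] [559.5 -26.1] dish [655.6 -27.9] [569.9 -27. ]
```

The dish sits about 3.5 mm too far in +x on the pad, so I regrasp and correct it now.

```bash
python3 -m inch '[{"xyz":[-18.6,-22.9,0],"spin":0},{"xyz":[-18.6,-22.9,0],"spin":0},{"xyz":[-18.6,-22.9,0],"spin":0},{"xyz":[-18.6,-22.9,0],"spin":0},{"xyz":[-18.6,-22.9,0],"spin":0},{"xyz":[-18.6,-22.9,0],"spin":0},{"xyz":[-18.6,-22.9,0],"spin":0},{"xyz":[-18.6,-22.9,3],"spin":0},{"xyz":[-18.6,-22.9,5],"spin":0},{"xyz":[-18.6,-22.9,5],"spin":0},{"xyz":[-18.6,-22.9,5],"spin":0}]' 0.25
python3 -c "
from h import *
to(612,-26.5,66,1.606)"
```

```text
t: 24.2
ee_pos: [620.8, -20.2, 99.3]
orientation: [-0.051, 3.12, -0.003]
ft_force: [0.2, 0.9, 1.0]
width: 66.1
shift [ 0.97 -0.6   3.31] spin -0.2 jaw 1.603 q6 -1.65
```

```bash
python3 -m inch '[{"xyz":[0.9,-0.6,0.5],"spin":0},{"xyz":[0.9,-0.6,0.5],"spin":0},{"xyz":[0.9,-0.6,2],"spin":0},{"xyz":[0.9,-0.6,3],"spin":0},{"xyz":[0.9,-0.6,3.3],"spin":0},{"xyz":[0.9,-0.6,3.3],"spin":0},{"xyz":[0.9,-0.6,3.3],"spin":0}]' 0.25
python3 -m inch '[{"xyz":[0,0,0],"spin":0},{"xyz":[0,0,0],"spin":0},{"xyz":[0,0,0],"spin":0},{"xyz":[0,0,0],"spin":0},{"xyz":[0,0,0],"spin":0},{"xyz":[0,0,0],"spin":0},{"xyz":[0,0,-0.5],"spin":0},{"xyz":[0,0,-0.5],"spin":0},{"xyz":[0,0,-0.5],"spin":0}]' 1
python3 -c "
from h import *
to(612,-26.5,66,1.606)"
```

```text
t: 24.9
ee_pos: [612.8, -26.4, 65.9]
orientation: [-0.051, 3.12, -0.003]
ft_force: [-0.7, 0.4, 1.1]
width: 66.1
t: 25.8
ee_pos: [612.4, -26.5, 70.9]
orientation: [-0.051, 3.121, -0.003]
ft_force: [-0.3, 0.8, -1.3]
width: 53.8
shift [ 0.05 -0.    0.49] spin -0.2 jaw 1.603 q6 -1.67
```

```bash
python3 -m inch '[{"xyz":[0.35,0,0],"spin":0},{"xyz":[0.35,0,0],"spin":0},{"xyz":[0.35,0,0.3],"spin":0},{"xyz":[0.35,0,0.5],"spin":0},{"xyz":[0.35,0,0.5],"spin":0},{"xyz":[0.35,0,0.5],"spin":0}]' 1
python3 -m inch '[{"xyz":[0,0,0],"spin":0},{"xyz":[0,0,0],"spin":0},{"xyz":[0,0,0],"spin":0},{"xyz":[0,0,0],"spin":0},{"xyz":[0,0,-2],"spin":0},{"xyz":[0,0,-5],"spin":0},{"xyz":[0,0,-8],"spin":0},{"xyz":[0,0,-8],"spin":0},{"xyz":[0,0,-8],"spin":0}]' 0.25
python3 -c "
from h import *
to(426,204,150,1.6)"
```

```text
t: 26.4
ee_pos: [609.0, -26.6, 66.2]
orientation: [-0.051, 3.121, -0.003]
ft_force: [-2.1, 0.4, 5.5]
width: 53.7
t: 27.3
ee_pos: [607.6, -26.5, 146.7]
orientation: [-0.051, 3.12, -0.003]
ft_force: [0.2, -0.3, -0.4]
width: 66.0
shift [17.39 23.63 -0.76] spin 0.2 jaw 1.603 q6 -1.67
```

```bash
python3 -m inch '[{"xyz":[17.4,23.6,0],"spin":0},{"xyz":[17.4,23.6,0],"spin":0},{"xyz":[17.4,23.6,0],"spin":0},{"xyz":[17.4,23.6,0],"spin":0},{"xyz":[17.4,23.6,0],"spin":0},{"xyz":[17.4,23.6,0],"spin":0},{"xyz":[17.4,23.6,0],"spin":0},{"xyz":[17.4,23.6,0],"spin":0},{"xyz":[17.4,23.6,0],"spin":0}]' 0
python3 -c "
from h import *
i=img('top','t7.png',(230,150,330,200),8,1.5)
to(426,204,35,1.6)"
```

```text
t: 28.2
ee_pos: [426.3, 203.1, 141.8]
orientation: [-0.05, 3.12, -0.004]
ft_force: [0.4, -0.5, 0.5]
width: 87.6
shift [ 0.29  0.14 10.69] spin 0.1 jaw 1.602 q6 -1.17
```

View pics/t7.png

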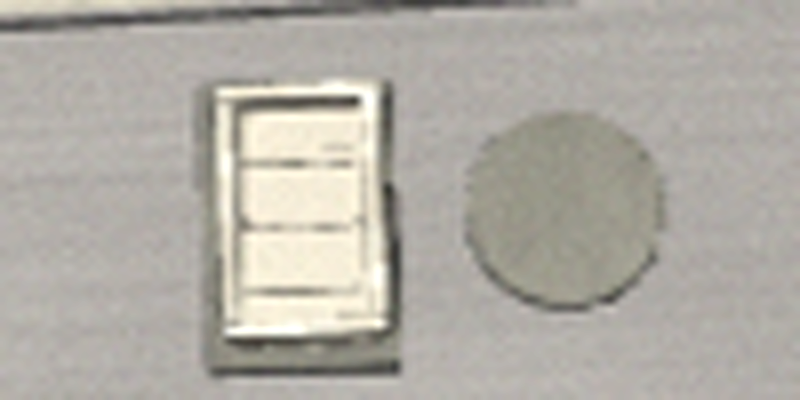

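Dish is now centred on the pad (rim 213–390 × 80–332 in an 8× crop); the round pad is at (565,210). Next the tumbler.

```bash
python3 -m inch '[{"xyz":[0.2,0.1,3],"spin":0},{"xyz":[0.2,0.1,6],"spin":0},{"xyz":[0.2,0.1,8.5],"spin":0},{"xyz":[0.2,0.1,10.4],"spin":0},{"xyz":[0.2,0.1,10.4],"spin":0},{"xyz":[0.2,0.1,10.4],"spin":0}]' 0
python3 -m inch '[{"xyz":[0,0,0],"spin":0},{"xyz":[0,0,0],"spin":0},{"xyz":[0,0,0],"spin":0},{"xyz":[0,0,0],"spin":0},{"xyz":[0,0,0],"spin":0},{"xyz":[0,0,0],"spin":0},{"xyz":[0,0,0],"spin":0},{"xyz":[0,0,-4],"spin":0},{"xyz":[0,0,-8],"spin":0},{"xyz":[0,0,-12],"spin":0},{"xyz":[0,0,-13],"spin":0},{"xyz":[0,0,-13],"spin":0},{"xyz":[0,0,-13],"spin":0}]' 1
python3 -c "
from h import *
to(613.2,-116.5,168,1.6)"
```

```text
t: 28.85
ee_pos: [427.2, 202.8, 37.8]
orientation: [-0.046, 3.121, -0.004]
ft_force: [-0.4, -0.4, 0.4]
width: 87.7
t: 30.15
ee_pos: [423.7, 202.7, 166.6]
orientation: [-0.046, 3.123, -0.005]
ft_force: [0.4, 0.3, -2.9]
width: 56.6
shift [-18.   -32.47   0.31] spin 0.0 jaw 1.601 q6 -1.16
```

```bash
python3 -m inch '[{"xyz":[-18,-32.5,0],"spin":0},{"xyz":[-18,-32.5,0],"spin":0},{"xyz":[-18,-32.5,0],"spin":0},{"xyz":[-18,-32.5,0],"spin":0},{"xyz":[-18,-32.5,0],"spin":0},{"xyz":[-18,-32.5,0],"spin":0},{"xyz":[-18,-32.5,0],"spin":0},{"xyz":[-18,-32.5,0],"spin":0},{"xyz":[-18,-32.5,0],"spin":0},{"xyz":[-18,-32.5,2],"spin":0},{"xyz":[-18,-32.5,4],"spin":0},{"xyz":[-18,-32.5,5],"spin":0},{"xyz":[-18,-32.5,5],"spin":0},{"xyz":[-18,-32.5,5],"spin":0}]' 1
python3 -c "
from h import *
to(613.2,-116.5,96.5,1.6)"
```

```text
t: 31.55
ee_pos: [613.7, -116.3, 120.7]
orientation: [-0.047, 3.124, -0.005]
ft_force: [0.0, -0.5, -1.5]
width: 56.6
shift [ 0.1  -0.01  2.42] spin 0.1 jaw 1.601 q6 -1.81
```

```bash
python3 -m inch '[{"xyz":[0,0,0.8],"spin":0},{"xyz":[0,0,1.6],"spin":0},{"xyz":[0,0,2.2],"spin":0},{"xyz":[0,0,2.4],"spin":0},{"xyz":[0,0,2.4],"spin":0},{"xyz":[0,0,2.4],"spin":0}]' 1
python3 -m inch '[{"xyz":[0,0,0],"spin":0},{"xyz":[0,0,0],"spin":0},{"xyz":[0,0,0],"spin":0},{"xyz":[0,0,0],"spin":0},{"xyz":[0,0,0],"spin":0},{"xyz":[0,0,-2],"spin":0},{"xyz":[0,0,-5],"spin":0},{"xyz":[0,0,-9],"spin":0},{"xyz":[0,0,-11],"spin":0},{"xyz":[0,0,-11],"spin":0}]' 0.2
python3 -m inch '[{"xyz":[15,-26,0],"spin":0},{"xyz":[15,-26,0],"spin":0},{"xyz":[15,-26,0],"spin":0},{"xyz":[15,-26,0],"spin":0},{"xyz":[15,-26,0],"spin":0},{"xyz":[15,-26,0],"spin":0},{"xyz":[15,-26,0],"spin":0},{"xyz":[15,-26,0],"spin":0}]' 1
python3 -c "
from h import *
i=img('top','t8.png',(210,140,370,220),5,1.5)
"
```

```text
t: 32.15
ee_pos: [614.3, -116.5, 96.8]
orientation: [-0.047, 3.124, -0.005]
ft_force: [0.3, -0.3, -2.3]
width: 56.6
t: 33.15
ee_pos: [614.4, -116.6, 210.4]
orientation: [-0.047, 3.117, -0.007]
ft_force: [0.9, -0.1, -0.6]
width: 70.0
t: 33.95
ee_pos: [471.2, -381.4, 206.6]
orientation: [-0.043, 3.119, -0.005]
ft_force: [-0.9, 0.7, 0.1]
width: 9.7
```

View pics/t8.png

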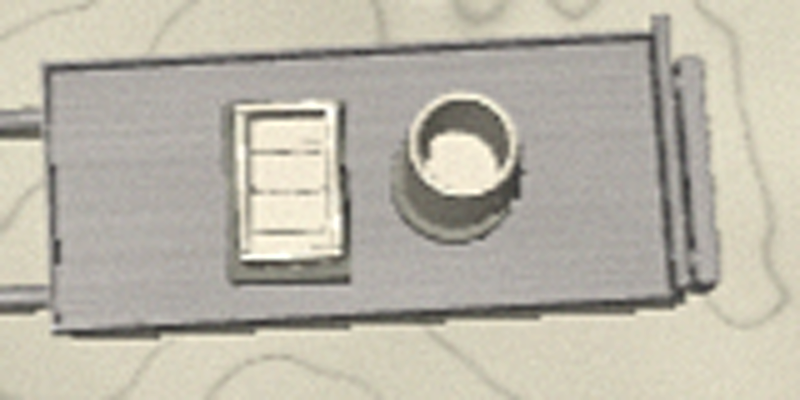

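Tumbler stands on the round pad (rim 407–519 × 94–201 in the 5× crop). Check its centring and plan the push.

```bash
python3 -c "
from h import *
c5=lambda u,v,z:ray('top',(210+u/5,140+v/5),z).round(1)
print([c5(*p,137) for p in((406.5,148),(519,148),(463,94),(463,201))])
print('plate rim outer',c5(668,20,80),c5(683,298,80), 'rim in', c5(655,30,85))
to(614,-275,150,1.606)"
```

```text
[array([611.4, -88.1]), array([ 610.9, -145.8]), array([ 639.7, -117.7]), array([ 583.3, -116.4])]
plate rim outer [ 695.5 -233.7] [ 542.4 -236.1] rim in [ 688.5 -225.7]
shift [-14.38  10.14   5.97] spin -0.3 jaw 1.6 q6 -2.31
```

```bash
python3 -m inch '[{"xyz":[-14.8,10.4,0],"spin":-0.3},{"xyz":[-14.8,10.4,0],"spin":-0.3},{"xyz":[-14.8,10.4,0],"spin":-0.3},{"xyz":[-14.8,10.4,0],"spin":-0.3},{"xyz":[-14.8,10.4,0],"spin":-0.3},{"xyz":[-14.8,10.4,4],"spin":-0.3},{"xyz":[-14.8,10.4,8],"spin":-0.3},{"xyz":[-14.8,10.4,10],"spin":-0.3},{"xyz":[-14.8,10.4,10],"spin":-0.3},{"xyz":[-14.8,10.4,10],"spin":-0.3}]' 1
python3 -c "
from h import *
to(618,-272,60,1.606)"
```

```text
t: 35.0
ee_pos: [618.8, -271.7, 109.8]
orientation: [-0.055, 3.119, -0.004]
ft_force: [1.0, 1.0, 0.9]
width: 0.4
shift [ 0.19 -0.01  4.98] spin 0.0 jaw 1.606 q6 -2.05
```

Now I descend, then push slowly; total travel in y is about 24 mm of gap plus 130–150 mm.

```bash
python3 -m inch '[{"xyz":[0,0,2],"spin":0},{"xyz":[0,0,4],"spin":0},{"xyz":[0,0,5],"spin":0},{"xyz":[0,0,5],"spin":0},{"xyz":[0,0,5],"spin":0}]' 1
python3 -m inch '[{"xyz":[0,0.5,0],"spin":0},{"xyz":[0,1,0],"spin":0},{"xyz":[0,1.4,0],"spin":0},{"xyz":[0,1.7,0],"spin":0},{"xyz":[0,2.0,0],"spin":0},{"xyz":[0,2.2,0],"spin":0},{"xyz":[0,2.4,0],"spin":0},{"xyz":[0,2.6,0],"spin":0},{"xyz":[0,2.9,0],"spin":0},{"xyz":[0,3.2,0],"spin":0},{"xyz":[0,3.6,0],"spin":0},{"xyz":[0,4,0],"spin":0},{"xyz":[0,4.5,0],"spin":0},{"xyz":[0,5,0],"spin":0},{"xyz":[0,5.5,0],"spin":0},{"xyz":[0,6,0],"spin":0},{"xyz":[0,6.4,0],"spin":0},{"xyz":[0,6.7,0],"spin":0},{"xyz":[0,6.9,0],"spin":0},{"xyz":[0,7,0],"spin":0}]' 1
python3 -c "
from h import *
i=img('top','t9.png',(190,140,350,220),5,1.5)
to(618,-272,60,1.606)"
```

```text
t: 35.5
ee_pos: [620.6, -272.1, 61.1]
orientation: [-0.055, 3.118, -0.005]
ft_force: [0.3, -0.8, 0.3]
width: 0.5
t: 37.5
ee_pos: [618.2, -202.0, 60.9]
orientation: [-0.056, 3.118, -0.005]
ft_force: [-0.8, -0.7, 0.1]
width: 0.4
shift [ 0.28 -7.    0.11] spin 0.0 jaw 1.606 q6 -1.95
```

View pics/t9.png

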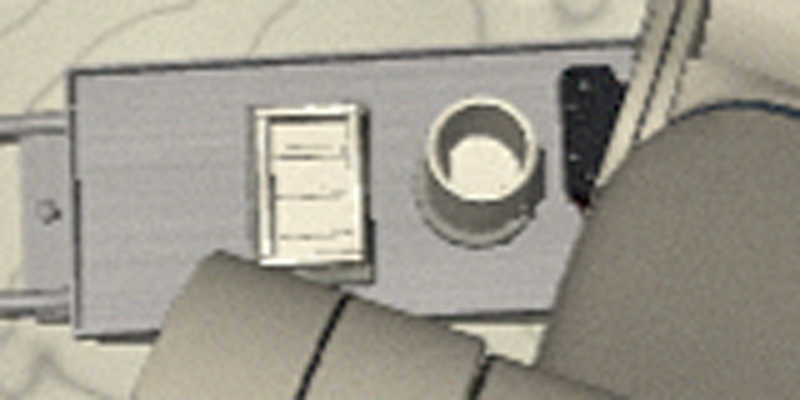

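The tray has moved about 39 mm and the load is unmoved (dish (310,185), tumbler (480,150)). Continue pushing.

```bash
python3 -m inch '[{"xyz":[0,0.2,0],"spin":0},{"xyz":[0,0.5,0],"spin":0},{"xyz":[0,0.9,0],"spin":0},{"xyz":[0,1.3,0],"spin":0},{"xyz":[0,1.7,0],"spin":0},{"xyz":[0,2.1,0],"spin":0},{"xyz":[0,2.5,0],"spin":0},{"xyz":[0,2.9,0],"spin":0},{"xyz":[0,3.3,0],"spin":0},{"xyz":[0,3.7,0],"spin":0},{"xyz":[0,4.1,0],"spin":0},{"xyz":[0,4.5,0],"spin":0},{"xyz":[0,4.9,0],"spin":0},{"xyz":[0,5.3,0],"spin":0},{"xyz":[0,5.7,0],"spin":0},{"xyz":[0,6.1,0],"spin":0},{"xyz":[0,6.5,0],"spin":0},{"xyz":[0,6.8,0],"spin":0},{"xyz":[0,7,0],"spin":0},{"xyz":[0,7,0],"spin":0}]' 1
python3 -m inch '[{"xyz":[0,0.2,0],"spin":0},{"xyz":[0,0.4,0],"spin":0},{"xyz":[0,0.6,0],"spin":0},{"xyz":[0,0.8,0],"spin":0},{"xyz":[0,1.0,0],"spin":0}]' 1
python3 -m inch '[{"xyz":[0,0.2,0],"spin":0},{"xyz":[0,0.4,0],"spin":0},{"xyz":[0,0.6,0],"spin":0},{"xyz":[0,0.8,0],"spin":0}]' 1
```

```text
t: 39.55
ee_pos: [615.8, -131.6, 60.6]
orientation: [-0.056, 3.118, -0.005]
ft_force: [-0.3, -0.3, -0.4]
width: 0.5
t: 40.05
ee_pos: [615.7, -124.1, 60.8]
orientation: [-0.058, 3.117, -0.011]
ft_force: [-3.0, -20.8, -2.1]
width: 0.4
t: 40.45
ee_pos: [615.3, -117.9, 60.7]
orientation: [-0.058, 3.117, -0.014]
ft_force: [-1.2, -4.9, 0.5]
width: 0.4
```

```bash
python3 -c "
from h import *
print(ctrl.get_obs()['ft_force'],ctrl.get_obs()['ee_pos'])
i=img('top','t10.png',(150,140,310,220),5,1.5)
j=img('side','s10.png',(190,180,330,340),4,1.4)
"
```

```text
[-1.23596962 -4.94854906  0.5465766 ] [ 615.33728881 -117.93800099   60.69533056]
```

View pics/t10.png

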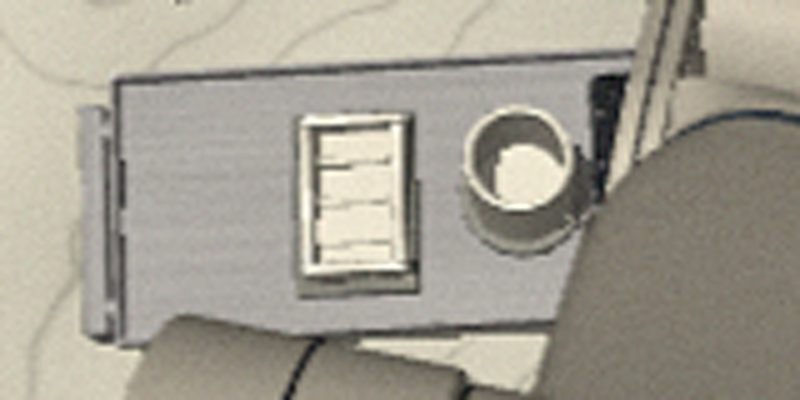

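View pics/s10.png

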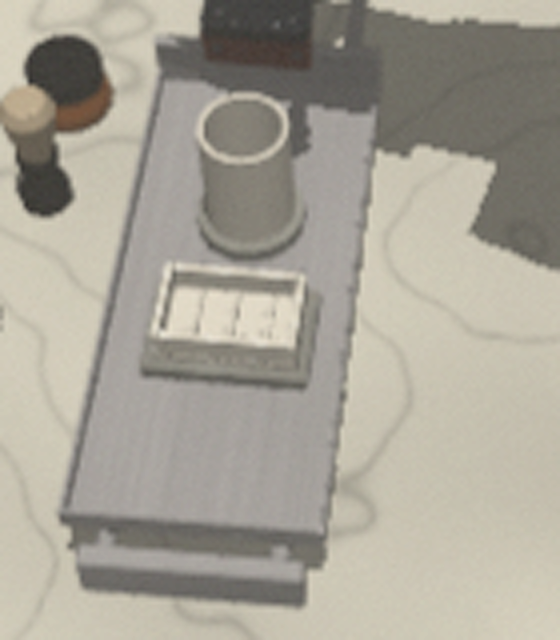

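```bash
python3 -c "
from h import *
a=ray('top',(210+45/5,140+66/5),57);b=ray('top',(150+115/5,140+80/5),57)
print(a,b,b-a)
a=ray('top',(210+56/5,140+331/5),57);b=ray('top',(150+122/5,140+346/5),57)
print(a,b,b-a)
"
python3 -m inch '[{"xyz":[0,0.3,0],"spin":0},{"xyz":[0,0.6,0],"spin":0},{"xyz":[0,0.6,0],"spin":0}]' 1
```

```text
[679.23282744 105.14003774] [672.42426898 230.30495058] [ -6.80855846 125.16491284]
[532.08572539  98.21755945] [525.24092168 223.22175575] [ -6.8448037 125.0041963]
t: 40.85
ee_pos: [615.1, -109.7, 60.6]
orientation: [-0.058, 3.117, -0.011]
ft_force: [0.0, -0.1, -0.1]
width: 0.9
```

```bash
python3 -m inch '[{"xyz":[0,0.2,0],"spin":0},{"xyz":[0,0.4,0],"spin":0},{"xyz":[0,0.4,0],"spin":0}]' 1
python3 -m inch '[{"xyz":[0,0.2,0],"spin":0},{"xyz":[0,0.4,0],"spin":0},{"xyz":[0,0.4,0],"spin":0}]' 1
python3 -c "
from h import *
i=img('top','t11.png',(150,140,310,220),5,1.5)
j=img('side','s11.png',(190,180,330,340),4,1.4)
"
```

```text
t: 41.15
ee_pos: [615.2, -109.0, 60.7]
orientation: [-0.061, 3.116, -0.018]
ft_force: [-1.8, -19.8, -2.1]
width: 0.6
t: 41.45
ee_pos: [615.2, -109.0, 60.8]
orientation: [-0.064, 3.115, -0.027]
ft_force: [-1.7, -23.2, -2.2]
width: 0.3
```

View pics/t11.png

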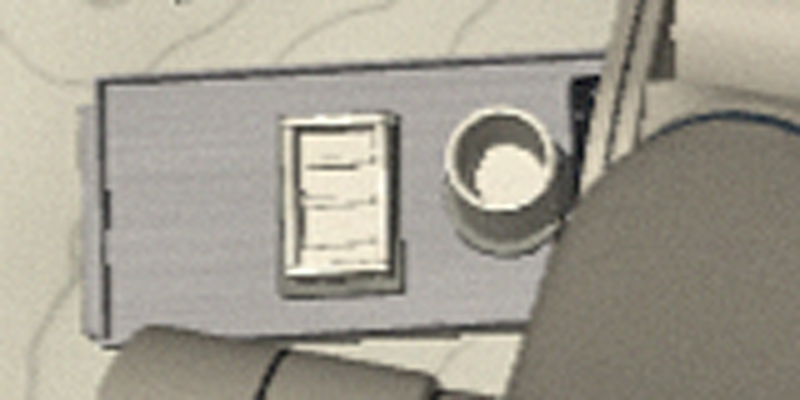

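The tray is against the stop: 20–23 N with no further motion, and the load is in place (dish (340,195), tumbler (503,160)). I back off and verify numerically, as all 16 views are used.

```bash
python3 -m inch '[{"xyz":[0,-1,0],"spin":0},{"xyz":[0,-3,0],"spin":0},{"xyz":[0,-6,0],"spin":0},{"xyz":[0,-9,0],"spin":0},{"xyz":[0,-12,0],"spin":0},{"xyz":[0,-12,-6],"spin":0},{"xyz":[0,-12,-12],"spin":0},{"xyz":[8,-20,-14],"spin":0},{"xyz":[12,-28,-14],"spin":0},{"xyz":[12,-28,-14],"spin":0},{"xyz":[12,-28,-14],"spin":0},{"xyz":[12,-28,-14],"spin":0}]' 1
python3 - <<'E'
from h import *
A=cv2.imread('pics/t11.png');
i=img('top','t12.png',(150,140,310,220),5,1.5);B=cv2.imread('pics/t12.png')
img('side','s12.png',(190,180,330,340),4,1.4)
S0=cv2.imread('pics/s11.png');S1=cv2.imread('pics/s12.png')
g=lambda m:cv2.cvtColor(m,cv2.COLOR_BGR2GRAY).astype(np.float32)
print('top dish/home end shift',cv2.phaseCorrelate(g(A)[90:310,60:420],g(B)[90:310,60:420]),'tumbler',cv2.phaseCorrelate(g(A)[90:200,435:545],g(B)[90:200,435:545]))
print('side shift',cv2.phaseCorrelate(g(S0)[230:630,50:400],g(S1)[230:630,50:400]),cv2.phaseCorrelate(g(S0)[95:255,190:310],g(S1)[95:255,190:310]))
# travel: dish template from before push (t8 crop) vs now
T=g(cv2.imread('pics/t8.png'))[85:290,215:360];r=cv2.matchTemplate(g(B),T,cv2.TM_CCOEFF_NORMED);_,s,_,p=cv2.minMaxLoc(r)
a=ray('top',(210+215/5,140+85/5),70);b=ray('top',(150+p[0]/5,140+p[1]/5),70);print('dish travel',s,b-a)
T=g(cv2.imread('pics/t8.png'))[88:250,388:525];r=cv2.matchTemplate(g(B),T,cv2.TM_CCOEFF_NORMED);_,s,_,p=cv2.minMaxLoc(r)
a=ray('top',(210+388/5,140+88/5),97);b=ray('top',(150+p[0]/5,140+p[1]/5),97);print('tumbler travel',s,b-a)
a=ray('top',(210+45/5,140+66/5),57);row=g(B)[200,80:140];print('lip col',80+int(row.argmin()),row.round()[10:40].astype(int))
# basket / bystanders vs first picture
t0=cv2.imread('pics/top0.png');d=cv2.absdiff(cv2.GaussianBlur(t0,(5,5),0),cv2.GaussianBlur(i,(5,5),0)).max(2)
m=(d>25).astype(np.uint8);n,l,st,c=cv2.connectedComponentsWithStats(m)
for k in range(1,n):
    if st[k,4]>25: print(st[k],c[k].round())
E
```

```text
t: 42.75
ee_pos: [501.0, -395.4, 203.9]
orientation: [-0.057, 3.114, -0.03]
ft_force: [0.9, -0.5, 0.7]
width: 0.6
top dish/home end shift ((-0.017537266097605198, 0.4446422916760895), 0.7104896089530286) tumbler ((-0.04872133119108213, -0.014907565840829307), 0.8872386572096083)
side shift ((0.026013621102634943, 0.04024210964948338), 0.7410294275283813) ((0.02937865917099458, -0.10742482123328045), 0.7075220433870951)
dish travel 0.8471442461013794 [ -6.61173973 135.46616824]
tumbler travel 0.7695435881614685 [ -6.42979408 138.36720328]
lip col 106 [173 174 174 172 171 169 164 155 143 132 120 109  95  83  73  65  63  68
  80  97 116 136 154 166 172 174 176 177 180 182]
[294 143  51  13 413] [321. 150.]
[423 143  63  50 737] [449. 165.]
[169 153  49   8 158] [192. 155.]
[294 153  45  49 202] [304. 173.]
[199 161  23  11  64] [210. 165.]
[ 299  161   47   30 1063] [323. 174.]
[241 163  17  11  71] [249. 166.]
[209 164  22  35 142] [225. 187.]
[444 164   7   9  36] [447. 168.]
[459 165  32  12 152] [475. 171.]
[171 166  26  34 192] [177. 177.]
[211 166  16  28 270] [221. 179.]
[208 169
[... 185 characters left out ...]
2 32578] [311. 314.]
[306 187  23   4  53] [317. 188.]
[423 194  11  10  55] [428. 198.]
[298 196  50   9 260] [323. 200.]
[114 201   9  22 152] [119. 212.]
[170 201  49   7 128] [193. 203.]
[175 205  48   6 159] [199. 208.]
[286 221  29  39 947] [300. 240.]
[338 228  25  25 504] [350. 240.]
[245 230   4  15  40] [247. 237.]
[169 235  29  23 391] [183. 246.]
[244 246   3  15  35] [245. 253.]
[447 295  12  23 165] [452. 306.]
[  0 341  15  34 242] [  5. 353.]
[240 347  24  20 278] [252. 357.]
[261 359  13  12  75] [267. 364.]
[  0 388  34  32 590] [ 11. 408.]
[300 388   5   9  28] [302. 392.]
[299 391  41  29 512] [315. 408.]
[254 407  34  13 312] [272. 414.]
[178 412  13   8  57] [183. 417.]
```

```bash
python3 -c "
from workcell import ctrl
print(ctrl.close_job())"
```

```text
the job is handed in; nothing more can be done
None
```

The job is done and handed in at about 43 s. I put the nail clipper, the only clutter on the tray, in the basket. Then I laid both pads on the tray, set the dish and tumbler on them, and pushed the tray to its stop.

**What the last checks showed:**
- **Tray home:** It took 20–23 N at the end with no further motion, and it did not shift in either view after I backed off. I had no direct reading of its travel. The pictures give about 135–138 mm from the start, which fits a start at 12–15 mm.
- **Soap dish:** It had been knocked aside before I reached it. My first placing was about 3.5 mm off, so I regrasped it and corrected it. It now sits within about 1 mm of the pad's centre.
- **Tumbler:** It stands upright, about 2 mm off the round pad's centre in the images, which is about the calibration error. I left it there.
- **Clipper:** A difference from the first picture shows a clipper-sized object in the basket.

**Not settled:**
- **Push forces:** I also read a brief 21 N partway through the push, before the stop. I did not explain it, but it stayed below the limits.
- **Dish and tumbler travel:** The two estimates differ by about 3 mm. I put that down to rough template matches (scores 0.85 and 0.77), because the views showed no change on the tray.
- **Other toiletries:** The ones in view in my crops looked unmoved. The arm covered the right side in the last picture, so I could not check everything there.

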